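# Open the push-and-turn cap of the mould-release jug

### The job

Open the blue jug: push its red child-resistant cap down firmly, keep it down while turning it anticlockwise until you feel the stop, then lift it off and set it down gently in the round steel dish, grip bar upward, and let go. Do not wrench the cap or lean on it harder than it needs, do not drop it, and leave everything else on the bench where it is.

Things in the scene. Friction and masses are not known exactly. Their poses are not given: they have to be found in the camera images.
- jug: Blue square plastic jug, 118 x 118 mm and 160 mm high to the top of its shoulder, carry handle towards its +x, held fast in a timber cradle (150 x 148 mm, 45 mm high) fixed to the bench: it can neither turn nor slide. Origin: centre of its underside, on the bench; z up; the neck and cap stand on this z axis.
- seal: Sprung grey seal disc (32 mm across) in the mouth of the blue jug's neck, hidden under the cap, which it pushes up; origin at the centre of its underside.
- jug_neck (a point): Point on the neck axis of the blue jug, 172 mm above the bench, at the height of the closed cap's lower rim; z up, axes parallel to the jug's. The neck's top is 12 mm above it, with a sprung grey seal disc in the mouth.
- cap_grip (a point): Red child-resistant cap (66 mm across, 50 mm high in all, about 60 g), a white grip bar across its top: 52 long, 16 thick, 24 mm high. This point: on the cap's axis, mid-bar, 12 mm below the bar's top, 12 mm above the cap's flat red top (a ledge 25 mm wide on each side of the bar), 38 mm above its lower rim. x along the bar, y across it (pinch here), z up.
- cap_rim (a point): Cap's axis at its lower rim, 38 mm below cap_grip; same axes. Held down, the cap turns anticlockwise seen from above to a firm stop, 40 to 83 degrees from closed: hidden and different each time, so feel for it (the steady turning torque, under 0.1 N m, rises) and do not force it. Only in the last 10 degrees before the stop is it free: ease the push there, the spring lifts it 3 mm, it pulls off.
- dish_in (a point): Centre of the inner floor of the loose round steel dish (132 mm across, 20 mm high, floor 4 mm thick and about 106 mm across inside); z up. 4 mm above the bench.
- spare_jug_mid (a point): Bystander: loose yellow jug of the same shape with a plain black cap (top at 189 mm), 2.4 kg, not to be moved. Point on its axis 80 mm above the bench.
- water: Bystander: clear water bottle with blue cap, 68 mm across, 210 mm high; origin at the centre of its underside.
- tile: Bystander: cement tile, 150 x 150 x 18 mm; origin at the centre of its underside.
- mould: Bystander: open steel divider mould, 120 x 120 x 30 mm; origin at the centre of its underside.
- pigment: Bystander: open metal pigment cup, 84 mm across, 90 mm high; origin at the centre of its underside.
- scraper: Bystander: scraper with a flat blade lying along its own x; origin under its middle.
- brush: Bystander: brush lying along its own x; origin under its middle.
- cap: The same red cap; origin on its axis at the lower rim; same axes. Closed on the blue jug, two inner lugs sit in notches (4 deg of play): it neither lifts nor turns until pressed against a spring: 7 N closed, 1.2 N per mm. Pressed 5 mm (13 N) it clears the notches and teeth; at 7 mm (16 N) it meets a hard stop where force climbs steeply. 16 to 20 N is a good steady push.
- dish: The same steel dish; origin at the centre of its underside, 4 mm below dish_in.

How it is judged:
By the outcome, as a careful person would: the job done as asked, in the order asked, and still so for the second after the job is handed in, with the robot touching nothing.
It also fails if it takes over 72 s, if anything falls off the work surface, if the arm or the gripper's body presses on something with over 40 N, if the wrist force passes 120 N, or if a joint passes its speed limit or range.

### The arm

A 6-joint arm with a two-finger parallel gripper is mounted at the origin on the work surface. World frame = base frame: x ahead of the robot, y to its left, z up, the work surface at z = 0. Lengths are in m, angles in degrees, forces in N, time in s.
With the tool pointing down it reaches from about 0.4 to 0.825 m from the base axis. Payload 7 kg.
Tool frame: the origin (TCP) lies midway between the tips of the shut fingers; the grasp point (between the pads) lies 19 mm behind it; x points along the fingers, z is the direction in which the jaws open and shut, and the axes are right-handed (so a half turn about x gives the same grasp; the last joint's range is limited). The gripper opens to 88 mm and grips with 3 to 60 N. Pads are 19 mm wide; open, the fingers measure 130 mm over their backs; the gripper's body (78 mm by 193 mm) begins 47 mm behind the grasp point.
Start: joints at [-60.842, 20.546, 0.682, 0, -70.136, -16.507], TCP at [0.148, -0.659, 0.227] pointing down, gripper open.
Joint ranges: [-176.03, 176.03], [-82.01, 121.73], [-58.28, 71.71], [-173.87, 95.51], [-174.79, -0.11], [-173.66, 173.66]. Speed limits (degrees/s): [136.94, 136.94, 172.46, 180, 180, 180].

### API

Orientations are given as [roll, pitch, yaw] about the fixed x, y, z axes, in that order (R = Rz(yaw) Ry(pitch) Rx(roll)).
In Python, from plant import get_state, capture, close_job gives the robot as it stands.
- The arm moves only by the tool play_rows, never from a script. Its argument "series" is one flat list of numbers, 4 for each row, row after row: the shift along the tool's x, y, z in m, then the turn about the tool's x in rad. In form: [tx, ty, tz, spin, tx, ty, tz, spin, ...]. A call has exactly 5 rows; each row shifts and turns the commanded pose from where the row before left it, along the tool's axes as they then stand; what a row does not reach is not made up. A row lasts 1/12 s, in which the tool goes at most 41.7 mm and 7.16 degrees, less where a joint would pass 70% of its speed; a pose out of reach is approached as far as the arm can. A call is refused whole if a number of a shift passes 0.0417 or a number of a turn 0.125, either way. A call with a gripper value outside its range is refused whole. "jaw" is the opening in per cent of the stroke, from 0 (shut) to 100 (fully open), set as the call begins (left out, the last holds). The fingers move at their own pace and stop on an object; "squeeze" is the grip in N (left out, the last holds). Time passes only in rows, so rows that do not move let the fingers close, or fill a call up. It gives the time, the measured TCP pose, the force and the opening at its end, in the units of the state.
- get_state(): the state, without advancing time (a new reading comes with each control period).
- capture(name): name is "scene" or "top" or "wrist"; returns a dict with "img" (420x560x3 uint8, blue, green, red), "K" (3x3 intrinsics, pixels), "world_from_camera" (4x4, takes a point from camera to world coordinates). Camera axes: x right, y down, z forward; pixel columns grow to the right and rows downward; lengths in m; the calibration is good to about 2 mm. The wrist camera is an equidistant fisheye: a pixel r from the principal point sees the ray r / f radians off the axis. A picture is of the moment at which its call begins. There is no depth.
- close_job(): hands the job in, once; it reports no verdict.
The state is a dict: "time_s": time; "joints": joint angles; "qd": joint speeds; "joint_torque": joint torques, N m; "tcp_pos": TCP position; "eef_rot": TCP orientation; "contact_force": force on the tool from outside, world axes, zero at the start; "moment": the same for the moment, N m; "gripper_width": finger opening in m.
Only numpy, scipy, OpenCV 4.12 (cv2) and the standard library are available. Lean on these libraries where they do the work, as an engineer would, in place of code of your own. Each camera call takes 0.05 s, during which the arm holds its last target.

## Working session

There is one attempt and no reset: what is moved stays moved. The work goes in short steps, Python scripts to look and compute and a tool call to move; the robot and the scene stay as the last step left them, time stands still between calls to the robot, and variables do not carry over. Pictures are saved under pics/ and viewed, and the job is handed in when it is done.

Besides the shell and the picture viewer there is one more tool, called after ">>>" by a JSON object that holds its "api" and its "payload". play_rows: Moves the arm, as the interface text tells. Its arguments: {"type":"object","properties":{"series":{"type":"array","items":{"type":"number"}},"jaw":{"type":"number"},"squeeze":{"type":"number"}},"required":["series"]}

```bash
mkdir -p pics; ls; python3 - <<'E'
from plant import *
import cv2,numpy as np
s=get_state();print(s)
for n in("scene","top","wrist"):
    c=capture(n);cv2.imwrite(f"pics/{n}0.png",c["img"]);np.savez(f"{n}0.npz",**c);print(n,c["K"].tolist(),c["world_from_camera"].round(4).tolist())
E
```

```text
pics
{'time_s': 0.0, 'joints': array([-6.08425087e+01,  2.05893593e+01,  6.32984250e-01, -2.23636123e-02,
       -7.01354593e+01, -1.65054134e+01]), 'qd': array([ 0.01073404, -0.02952049, -0.09568947,  0.04613905,  0.01579352,
        0.03763452]), 'joint_torque': array([-8.01509232e-04, -5.82721961e+01,  2.93053329e+01,  6.99730217e+00,
        6.93382550e-03, -2.18655096e-04]), 'tcp_pos': array([ 0.14770237, -0.65812699,  0.22563306]), 'eef_rot': array([  3.6128004 ,  89.90578913, 106.25726237]), 'contact_force': array([-0.44151728, -0.06501448, -0.57424475]), 'moment': array([-0.05821364, -0.0573395 , -0.01209791]), 'gripper_width': 0.08766192879698177}
scene [[453.50279152590326, 0.0, 282.0052297530238], [0.0, 453.50279152590326, 212.8845044289646], [0.0, 0.0, 1.0]] [[0.5953, 0.6895, -0.4125, 1.1489], [0.8034, -0.5192, 0.2916, -0.4106], [-0.0132, -0.505, -0.863, 1.3821], [0.0, 0.0, 0.0, 1.0]]
top [[410.2854409804792, 0.0, 274.968352754136], [0.0, 410.2854409804792, 206.91550698295237], [0.0, 0.0, 1.0]] [[0.0074, -0.9967, 0.0812, 0.4447], [-0.9999, -0.0067, 0.0087, -0.0115], [-0.0082, -0.0812, -0.9967, 1.6329], [0.0, 0.0, 0.0, 1.0]]
wrist [[325.19226210127806, 0.0, 279.3942153595611], [0.0, 325.19226210127806, 207.0196322788239], [0.0, 0.0, 1.0]] [[-0.2195, 0.9394, 0.2633, 0.0771], [0.9756, 0.211, 0.0605, -0.6743], [0.0013, 0.2701, -0.9628, 0.3851], [0.0, 0.0, 0.0, 1.0]]
```

View pics/scene0.png

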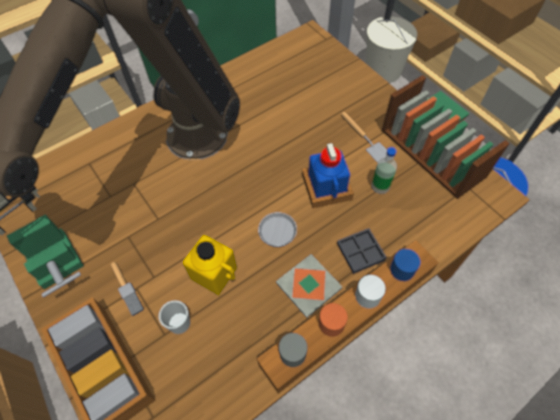

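View pics/top0.png

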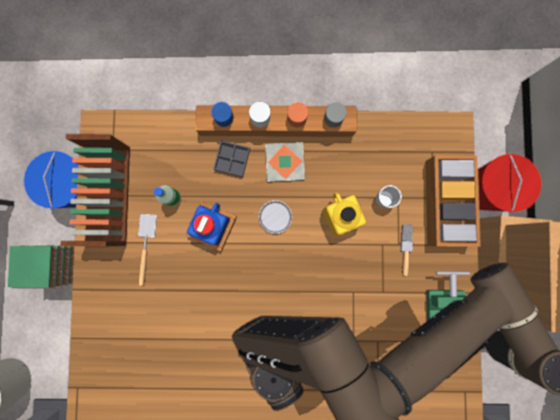

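View pics/wrist0.png

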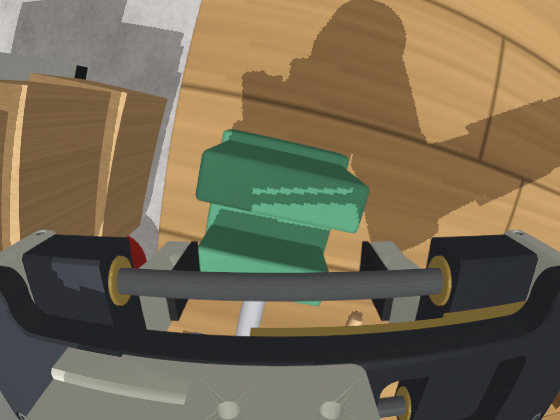

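The top view shows the blue jug's cap at about (205,225), the dish at (275,217) and the yellow jug at (346,214). In the scene view the cap is at (331,156) and the dish at (278,230).

```bash
cat > h.py <<'E'
import numpy as np,cv2
def ray(c,px):
    K=c["K"];T=c["world_from_camera"]
    d=np.linalg.inv(K)@np.array([px[0],px[1],1.0]);return T[:3,3],T[:3,:3]@d
def onz(c,px,z):
    o,d=ray(c,px);return o+d*(z-o[2])/d[2]
def proj(c,p):
    T=c["world_from_camera"];q=T[:3,:3].T@(np.array(p)-T[:3,3]);q=c["K"]@q;return q[:2]/q[2]
E
python3 - <<'E'
from h import *
C={n:dict(np.load(f"{n}0.npz")) for n in("scene","top")}
R={"scene":(300,130,60,80),"top":(175,195,70,65)}
for n,c in C.items():
    x,y,w,h=R[n];im=c["img"]
    cr=im[y:y+h,x:x+w].astype(int);b,g,r=cr[...,0],cr[...,1],cr[...,2]
    red=(r>120)&(g<80)&(b<80)
    wh=(cr.min(-1)>130)
    N,L,S,ce=cv2.connectedComponentsWithStats(red.astype(np.uint8));print(n,"red",[(S[i].tolist(),ce[i].round(1).tolist()) for i in range(1,N) if S[i,4]>5])
    N,L,S,ce=cv2.connectedComponentsWithStats(wh.astype(np.uint8))
    for i in range(1,N):
        if S[i,4]<8: continue
        p=ce[i]+[x,y];ys,xs=np.nonzero(L==i);m=cv2.minAreaRect(np.stack([xs+x,ys+y],1).astype(np.float32))
        print(n,"white",S[i].tolist(),p.round(1),onz(c,p,.222).round(4),m)
    ys,xs=np.nonzero(red|wh);
    cv2.imwrite(f"pics/{n}_cap.png",cv2.resize(im[y:y+h,x:x+w],None,fx=8,fy=8,interpolation=cv2.INTER_NEAREST))
c=C["top"];im=c["img"]
cv2.imwrite("pics/dish_t.png",cv2.resize(im[190:245,245:305],None,fx=9,fy=9,interpolation=cv2.INTER_NEAREST))
c=C["scene"];im=c["img"]
cv2.imwrite("pics/dish_s.png",cv2.resize(im[200:260,245:310],None,fx=9,fy=9,interpolation=cv2.INTER_NEAREST))
E
```

```text
scene red [([21, 18, 19, 17, 186], [29.5, 26.6])]
scene white [27, 13, 9, 15, 78] [331.3 150. ] [0.5013 0.2478 0.222 ] ((331.2000427246094, 150.1000213623047), (14.23024845123291, 5.375871658325195), 71.56504821777344)
top red [([20, 21, 7, 12, 35], [22.5, 26.3]), ([26, 22, 13, 17, 109], [33.2, 31.5])]
top white [22, 21, 11, 16, 91] [202.  223.7] [0.4998 0.2518 0.222 ] ((202.0273895263672, 223.73973083496094), (5.627719879150391, 15.72451114654541), 24.443954467773438)
```

View pics/top_cap.png

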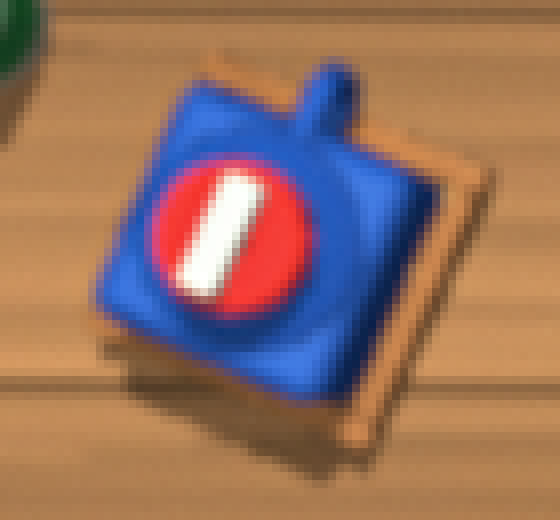

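View pics/scene_cap.png

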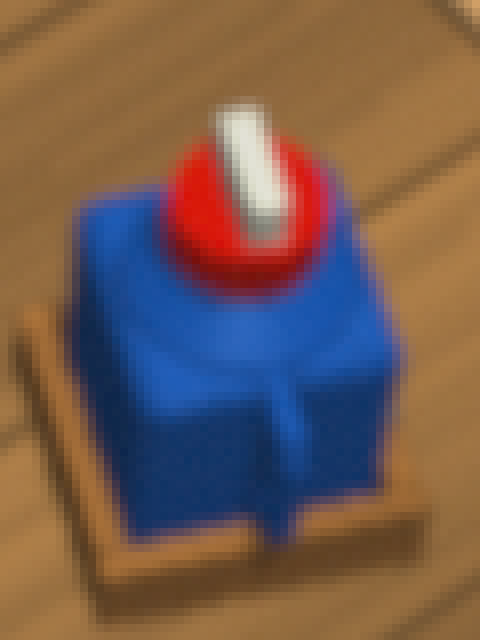

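View pics/dish_t.png

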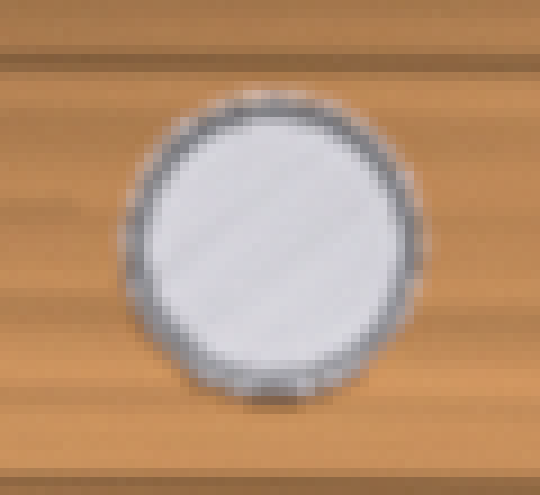

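View pics/dish_s.png

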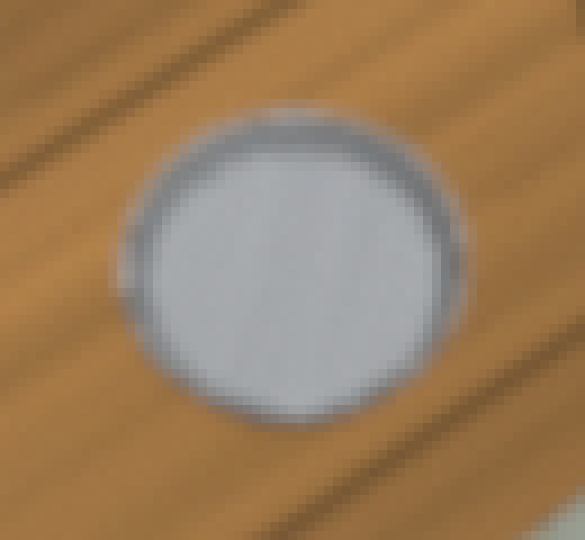

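The top view shows the white bar from about (204,217) to (199,231) on the red disc centred at about (203.5,224.5). The dish is round, centred at about (274.8,216.6).

```bash
python3 - <<'E'
from h import *
C={n:dict(np.load(f"{n}0.npz")) for n in("scene","top")}
t,s=C["top"],C["scene"]
def tri(p,q):
    A=[];B=[]
    for c,px in((t,p),(s,q)):
        o,d=ray(c,px);d/=np.linalg.norm(d);M=np.eye(3)-np.outer(d,d);A.append(M);B.append(M@o)
    return np.linalg.lstsq(np.vstack(A),np.hstack(B),rcond=None)[0]
# red disc ellipse: red hull fit
for n,c,(x,y,w,h) in(("scene",s,(300,130,60,80)),("top",t,(175,195,70,65))):
    im=cv2.resize(c["img"][y:y+h,x:x+w],None,fx=8,fy=8,interpolation=cv2.INTER_CUBIC).astype(int)
    b,g,r=im[...,0],im[...,1],im[...,2]
    red=(r>130)&(r>1.5*b) &(g<r*.5)
    wh=(im.min(-1)>150)
    def px(p):return (np.array(p)+.5)/8-.5+[x,y]
    m=(red|(wh if n=="top" else red)).astype(np.uint8)
    k=max(cv2.findContours(m,0,1)[0],key=cv2.contourArea)
    e=cv2.fitEllipse(cv2.convexHull(k));print(n,"red",px(e[0]),np.array(e[1])/8,onz(c,px(e[0]),.198).round(4))
    k=max(cv2.findContours(wh.astype(np.uint8),0,1)[0],key=cv2.contourArea)
    R=cv2.minAreaRect(k);bx=cv2.boxPoints(R);print("bar",px(R[0]),onz(c,px(R[0]),.222).round(4))
    W=np.array([onz(c,px(q),.222)[:2] for q in bx]);
    for i in range(2):
        d=W[i+1]-W[i];print(np.linalg.norm(d).round(4),np.degrees(np.arctan2(d[1],d[0])).round(1))
for n,c,(x,y,w,h) in(("top",t,(245,190,60,55)),("scene",s,(245,200,65,60))):
    im=cv2.resize(c["img"][y:y+h,x:x+w],None,fx=8,fy=8,interpolation=cv2.INTER_CUBIC)
    hs=cv2.cvtColor(im,cv2.COLOR_BGR2HSV)
    m=(hs[...,1]<75).astype(np.uint8)
    k=max(cv2.findContours(m,0,1)[0],key=cv2.contourArea);e=cv2.fitEllipse(cv2.convexHull(k))
    p=(np.array(e[0])+.5)/8-.5+[x,y];print(n,"dish",p,np.array(e[1])/8,onz(c,p,.018).round(4))
E
```

```text
scene red [330.60756111 154.85861969] [18.38246918 20.89149094] [0.502  0.2469 0.198 ]
bar [331.29375076 149.94375229] [0.5012 0.248  0.222 ]
0.0168 75.5
0.0547 -24.9
top red [203.64777374 224.24526215] [19.13615608 19.65071487] [0.499  0.2504 0.198 ]
bar [201.91407204 223.77135086] [0.4996 0.252  0.222 ]
0.0546 -24.5
0.0192 -115.0
top dish [274.85858917 216.72040749] [33.76223755 34.42783737] [0.5374 0.0028 0.018 ]
scene dish [277.14569855 229.0992794 ] [34.87085724 38.89185333] [ 0.5384 -0.0011  0.018 ]
```

```bash
cat >> h.py <<'E'
from scipy.spatial.transform import Rotation as Ro
def A_of(s):
    R=Ro.from_euler("xyz",s["eef_rot"],degrees=True).as_matrix();return np.degrees(np.arctan2(R[1,2],R[0,2])),R
def plan(p,A,wps,spd=.038):
    """wps: list of (pos,A) -> rows in tool axes (tool assumed vertical)"""
    rows=[];p=np.array(p,float)
    for q,B in wps:
        q=np.array(q,float);dA=(B-A+180)%360-180 if abs(B-A)>180 else B-A
        n=int(max(1,np.ceil(np.linalg.norm(q-p)/spd),np.ceil(abs(dA)/6.8)))
        for i in range(n):
            d=(q-p)/n;a=np.radians(A)
            rows.append([-d[2],d@[-np.sin(a),np.cos(a),0],d@[np.cos(a),np.sin(a),0],-np.radians(dA/n)])
            A+=dA/n
        p=q
    while len(rows)%5: rows.append([0]*4)
    for i in range(0,len(rows),5): print([round(float(v),4)+0. for r in rows[i:i+5] for v in r])
def st():
    from plant import get_state
    s=get_state();print(round(s["time_s"],2),s["tcp_pos"].round(4),"A",A_of(s)[0].round(2),"tilt",(A_of(s)[1][:,0]).round(4),"F",s["contact_force"].round(2),"M",s["moment"].round(3),"w",round(s["gripper_width"],4),"j",s["joints"].round(1));return s
E
python3 - <<'E'
from h import *
s=st();plan([.148,-.659,.227],A_of(s)[0],[((.45,-.38,.32),102.65),((.51,0,.34),85),((.490,.225,.31),65.3)])
E
```

```text
0.15 [ 0.1477 -0.6583  0.2259] A 102.65 tilt [-4.0e-04  1.1e-03 -1.0e+00] F [ 0.87 -0.88 -0.72] M [-0.024 -0.038 -0.033] w 0.0876 j [-60.8  20.6   0.6  -0.  -70.1 -16.5]
[-0.0077, -0.0296, 0.0172, 0.0, -0.0077, -0.0296, 0.0172, 0.0, -0.0077, -0.0296, 0.0172, 0.0, -0.0077, -0.0296, 0.0172, 0.0, -0.0077, -0.0296, 0.0172, 0.0]
[-0.0077, -0.0296, 0.0172, 0.0, -0.0077, -0.0296, 0.0172, 0.0, -0.0077, -0.0296, 0.0172, 0.0, -0.0077, -0.0296, 0.0172, 0.0, -0.0077, -0.0296, 0.0172, 0.0]
[-0.0077, -0.0296, 0.0172, 0.0, -0.0077, -0.0296, 0.0172, 0.0, -0.0018, -0.0129, 0.0325, 0.028, -0.0018, -0.012, 0.0329, 0.028, -0.0018, -0.011, 0.0332, 0.028]
[-0.0018, -0.0101, 0.0335, 0.028, -0.0018, -0.0092, 0.0337, 0.028, -0.0018, -0.0082, 0.034, 0.028, -0.0018, -0.0073, 0.0342, 0.028, -0.0018, -0.0063, 0.0344, 0.028]
[-0.0018, -0.0053, 0.0346, 0.028, -0.0018, -0.0044, 0.0347, 0.028, -0.0018, -0.0034, 0.0348, 0.028, 0.005, 0.0066, 0.0371, 0.0573, 0.005, 0.0087, 0.0366, 0.0573]
[0.005, 0.0108, 0.0361, 0.0573, 0.005, 0.0128, 0.0354, 0.0573, 0.005, 0.0148, 0.0346, 0.0573, 0.005, 0.0168, 0.0337, 0.0573, 0.0, 0.0, 0.0, 0.0]
```

>>> {"api": "play_rows", "payload": {"series": [-0.008, -0.03, 0.017, 0, -0.008, -0.03, 0.017, 0, -0.008, -0.03, 0.017, 0, -0.008, -0.03, 0.017, 0, -0.008, -0.03, 0.017, 0]}}

```text
time_s: 0.57
tcp_pos: [0.2763, -0.5415, 0.2666]
eef_rot: [17.7, 90.0, 120.3]
contact_force: [0.6, 0.3, -0.2]
gripper_width: 0.0874
```

>>> {"api": "play_rows", "payload": {"series": [-0.008, -0.03, 0.017, 0, -0.008, -0.03, 0.017, 0, -0.008, -0.03, 0.017, 0, -0.008, -0.03, 0.017, 0, -0.008, -0.03, 0.017, 0]}}

```text
time_s: 0.98
tcp_pos: [0.4042, -0.4255, 0.3069]
eef_rot: [-3.3, 90.0, 99.4]
contact_force: [1.5, 0.4, -0.0]
gripper_width: 0.0876
```

>>> {"api": "play_rows", "payload": {"series": [-0.008, -0.03, 0.017, 0, -0.008, -0.03, 0.017, 0, -0.002, -0.013, 0.032, 0.028, -0.002, -0.012, 0.033, 0.028, -0.002, -0.011, 0.033, 0.028]}}

```text
time_s: 1.4
tcp_pos: [0.4712, -0.2759, 0.3281]
eef_rot: [58.3, 89.9, 156.0]
contact_force: [-0.3, 0.0, 0.6]
gripper_width: 0.0877
```

>>> {"api": "play_rows", "payload": {"series": [-0.002, -0.01, 0.033, 0.028, -0.002, -0.009, 0.034, 0.028, -0.002, -0.008, 0.034, 0.028, -0.002, -0.007, 0.034, 0.028, -0.002, -0.006, 0.034, 0.028]}}

```text
time_s: 1.82
tcp_pos: [0.4969, -0.104, 0.3387]
eef_rot: [-38.5, 90.0, 51.2]
contact_force: [1.2, -0.5, 0.4]
gripper_width: 0.0874
```

>>> {"api": "play_rows", "payload": {"series": [-0.002, -0.005, 0.035, 0.028, -0.002, -0.004, 0.035, 0.028, -0.002, -0.003, 0.035, 0.028, 0.002, 0.007, 0.037, 0.057, 0.002, 0.009, 0.037, 0.057]}}

```text
time_s: 2.23
tcp_pos: [0.5048, 0.0759, 0.3405]
eef_rot: [1.7, 90.0, 80.0]
contact_force: [1.0, 0.6, -0.9]
gripper_width: 0.0878
```

```bash
python3 - <<'E'
from h import *
s=st();plan(s["tcp_pos"],A_of(s)[0],[((.490,.225,.31),65.3)])
E
```

```text
2.23 [0.5048 0.0759 0.3405] A 78.3 tilt [ 0.e+00  1.e-04 -1.e+00] F [ 1.03  0.63 -0.92] M [ 0.007 -0.163 -0.048] w 0.0878 j [  30.6    1.6   -8.5   -0.   -79.9 -132.3]
[0.0061, 0.0089, 0.0286, 0.0454, 0.0061, 0.0102, 0.0282, 0.0454, 0.0061, 0.0115, 0.0277, 0.0454, 0.0061, 0.0127, 0.0271, 0.0454, 0.0061, 0.014, 0.0265, 0.0454]
```

>>> {"api": "play_rows", "payload": {"series": [0.006, 0.009, 0.0285, 0.045, 0.006, 0.01, 0.028, 0.045, 0.006, 0.0115, 0.0275, 0.045, 0.006, 0.0125, 0.027, 0.045, 0.006, 0.014, 0.0265, 0.045]}}

```text
time_s: 2.65
tcp_pos: [0.4894, 0.224, 0.3102]
eef_rot: [106.0, 90.0, 171.5]
contact_force: [0.6, -0.7, 0.3]
gripper_width: 0.0875
```

>>> {"api": "play_rows", "payload": {"series": [0, 0, 0, 0, 0, 0, 0, 0, 0, 0, 0, 0, 0, 0, 0, 0, 0, 0, 0, 0]}}

```text
time_s: 3.07
tcp_pos: [0.4902, 0.2218, 0.3109]
eef_rot: [-26.7, 90.0, 38.8]
contact_force: [-0.3, -0.2, 1.1]
gripper_width: 0.088
```

```bash
python3 - <<'E'
from h import *
from plant import capture
s=st()
for n in("scene","top","wrist"):
    c=capture(n);cv2.imwrite(f"pics/{n}1.png",c["img"]);np.savez(f"{n}1.npz",**c)
print(c["world_from_camera"].round(4).tolist())
E
```

```text
3.07 [0.4902 0.2218 0.3109] A 65.53 tilt [ 5.e-04  4.e-04 -1.e+00] F [-0.27 -0.25  1.13] M [-0.062 -0.008 -0.021] w 0.088 j [  45.2    4.9   -8.7    0.   -76.3 -159.7]
[[0.4138, 0.8763, 0.2465, 0.4242], [0.9104, -0.3985, -0.1114, 0.2519], [0.0006, 0.2705, -0.9627, 0.4703], [0.0, 0.0, 0.0, 1.0]]
```

View pics/wrist1.png

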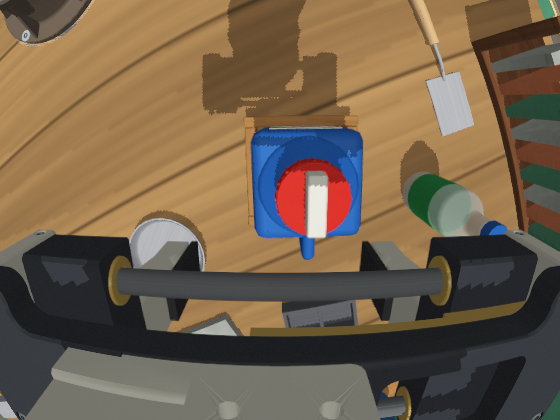

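The wrist view shows the red cap centred at about (313,200), the white bar from (316,172) to (316,236), and the dish at (168,245). I measure these with fisheye rays.

```bash
cat >> h.py <<'E'
def fray(c,px):
    K=c["K"];T=c["world_from_camera"];d=np.array([px[0]-K[0,2],px[1]-K[1,2]])/K[0,0];r=np.hypot(*d)
    v=np.array([*(d/r*np.sin(r)),np.cos(r)]) if r>0 else np.array([0,0,1.]);return T[:3,3],T[:3,:3]@v
def fonz(c,px,z):
    o,d=fray(c,px);return o+d*(z-o[2])/d[2]
E
python3 - <<'E'
from h import *
c=dict(np.load("wrist1.npz"));im=c["img"]
cv2.imwrite("pics/w1c.png",cv2.resize(im[150:250,260:370],None,fx=6,fy=6,interpolation=cv2.INTER_NEAREST))
i=im.astype(int);b,g,r=i[...,0],i[...,1],i[...,2]
red=(r>130)&(g<80)&(b<80);red[:,:260]=0;red[:,370:]=0;red[250:]=0;red[:140]=0
k=np.vstack(cv2.findContours(red.astype(np.uint8),0,1)[0]);h=cv2.convexHull(k)[:,0]
for z in(.198,):
    W=np.array([fonz(c,p,z)[:2] for p in h]);(x,y),rad=cv2.minEnclosingCircle(W.astype(np.float32));print("disc",x,y,rad)
wh=(i.min(-1)>165);m=np.zeros_like(wh);m[165:240,295:340]=wh[165:240,295:340]
k=max(cv2.findContours(m.astype(np.uint8),0,1)[0],key=cv2.contourArea)[:,0]
print(cv2.minAreaRect(k),im[175:240:4,316].tolist())
W=np.array([fonz(c,p,.222)[:2] for p in k]);R=cv2.minAreaRect(W.astype(np.float32));print("bar",R)
E
```

```text
disc 0.49895989894866943 0.25032109022140503 0.03385935351252556
((317.1234130859375, 210.5754852294922), (19.224994659423828, 53.217620849609375), 1.1934894323349) [[129, 137, 136], [157, 165, 166], [157, 166, 166], [224, 234, 234], [225, 234, 235], [225, 234, 235], [225, 234, 235], [225, 234, 235], [225, 234, 234], [224, 234, 234], [225, 234, 235], [224, 234, 234], [224, 234, 234], [224, 233, 234], [224, 234, 234], [224, 234, 234], [80, 127, 164]]
bar ((0.5034524202346802, 0.2492072880268097), (0.015338393859565258, 0.04433101788163185), 65.78949737548828)
```

View pics/w1c.png

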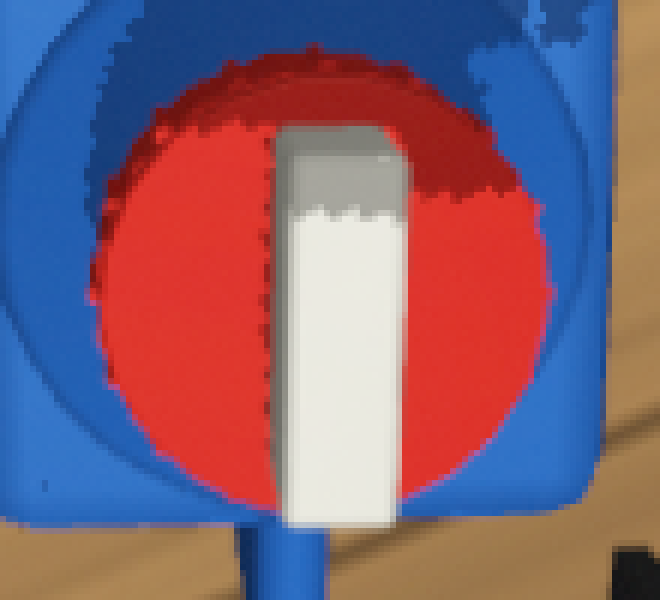

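```bash
python3 - <<'E'
from h import *
c=dict(np.load("wrist1.npz"))
P=[(291,155),(406,155),(399,527),(284,527)]
W=np.array([fonz(c,(u/6+260-.5,v/6+150-.5),.222)[:2] for u,v in P]);print(W.round(4),W.mean(0).round(4))
d=(W[0]+W[1]-W[2]-W[3])/2;print(np.linalg.norm(d),np.degrees(np.arctan2(d[1],d[0])))
# dish rim in wrist: top-of-rim visible points
s=st();plan(s["tcp_pos"],A_of(s)[0],[((.4993,.2503,.245),65.4)],spd=.016)
E
```

```text
[[0.4738 0.254 ]
 [0.4799 0.2677]
 [0.5273 0.2474]
 [0.5206 0.233 ]] [0.5004 0.2505]
0.051466650763938394 156.30687319840058
3.22 [0.4902 0.2219 0.3109] A 65.52 tilt [ 4.e-04  4.e-04 -1.e+00] F [-0.05  0.75 -0.71] M [-0.077 -0.002 -0.028] w 0.0881 j [  45.2    5.    -8.7   -0.   -76.3 -159.7]
[0.0132, 0.0007, 0.0059, 0.0004, 0.0132, 0.0007, 0.0059, 0.0004, 0.0132, 0.0007, 0.0059, 0.0004, 0.0132, 0.0007, 0.0059, 0.0004, 0.0132, 0.0007, 0.0059, 0.0004]
```

>>> {"api": "play_rows", "payload": {"series": [0.013, 0.0006, 0.006, 0, 0.013, 0.0006, 0.006, 0, 0.013, 0.0006, 0.006, 0, 0.013, 0.0006, 0.006, -0.004, 0.013, 0.0006, 0.006, -0.004]}}

```text
time_s: 3.63
tcp_pos: [0.4999, 0.251, 0.2452]
eef_rot: [-17.1, 90.0, 49.0]
contact_force: [-0.6, -1.1, -0.2]
gripper_width: 0.0877
```

>>> {"api": "play_rows", "payload": {"series": [0.008, 0, 0, 0, 0.008, 0, 0, 0, 0.006, 0, 0, 0, 0, 0, 0, 0, 0, 0, 0, 0], "jaw": 60}}

```text
time_s: 4.05
tcp_pos: [0.4997, 0.2509, 0.2238]
eef_rot: [-71.2, 90.0, -5.2]
contact_force: [0.4, 0.7, -0.3]
gripper_width: 0.0597
```

```bash
python3 - <<'E'
from h import *
from plant import capture
s=st()
c=capture("wrist");cv2.imwrite("pics/w2.png",c["img"])
c=capture("scene");cv2.imwrite("pics/s2.png",cv2.resize(c["img"][90:230,250:410],None,fx=5,fy=5))
plan(s["tcp_pos"],A_of(s)[0],[((.4997,.2503,.206),66)],spd=.016)
E
```

```text
4.05 [0.4997 0.2509 0.2238] A 66.02 tilt [ 2.e-04 -0.e+00 -1.e+00] F [ 0.4   0.65 -0.33] M [-0.034 -0.046 -0.034] w 0.0597 j [  46.7    9.8  -14.4    0.   -65.8 -160.7]
[0.0089, -0.0001, -0.0003, 0.0002, 0.0089, -0.0001, -0.0003, 0.0002, 0.0, 0.0, 0.0, 0.0, 0.0, 0.0, 0.0, 0.0, 0.0, 0.0, 0.0, 0.0]
```

View pics/w2.png

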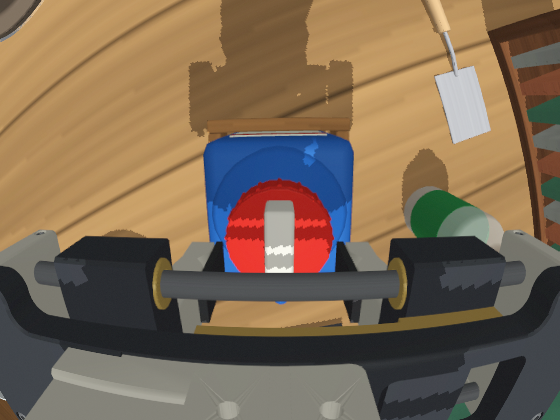

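View pics/s2.png

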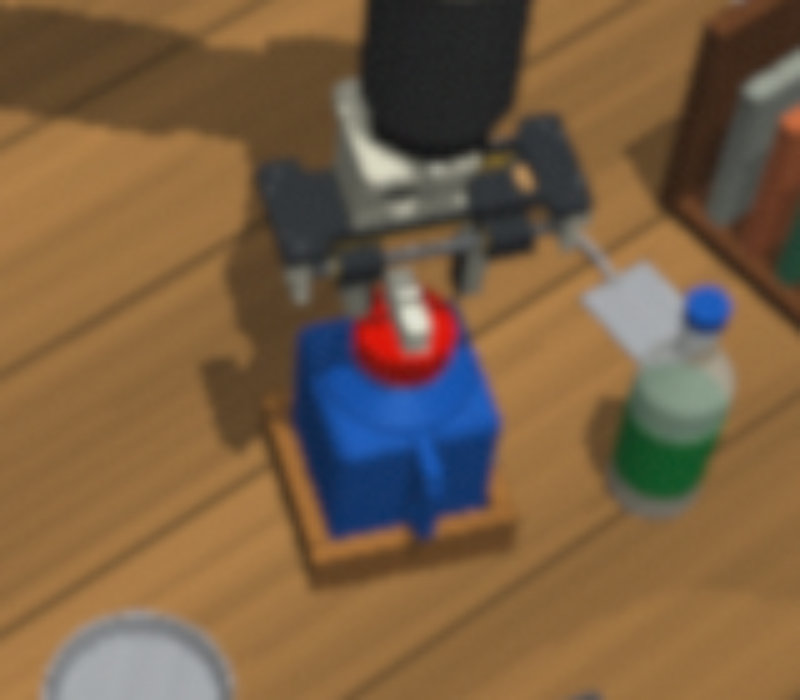

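The wrist view at (280,235) shows the bar midway between the fingers. Now I descend and close.

>>> {"api": "play_rows", "payload": {"series": [0.008, 0, 0, 0, 0.008, 0, 0, 0, 0.004, 0, 0, 0, 0.002, 0, 0, 0, 0, 0, 0, 0], "jaw": 60}}

```text
time_s: 4.57
tcp_pos: [0.4993, 0.2509, 0.2007]
eef_rot: [157.8, 89.9, -136.2]
contact_force: [-0.6, 0.4, 0.7]
gripper_width: 0.0528
```

>>> {"api": "play_rows", "payload": {"series": [0, 0, 0, 0, 0, 0, 0, 0, 0, 0, 0, 0, 0, 0, 0, 0, 0, 0, 0, 0], "jaw": 0, "squeeze": 30}}

```text
time_s: 4.98
tcp_pos: [0.4997, 0.2512, 0.2017]
eef_rot: [-22.1, 90.0, 43.9]
contact_force: [0.5, 0.8, 0.6]
gripper_width: 0.0249
```

>>> {"api": "play_rows", "payload": {"series": [0, 0, 0, 0, 0, 0, 0, 0, 0, 0, 0, 0, 0, 0, 0, 0, 0, 0, 0, 0]}}

```text
time_s: 5.4
tcp_pos: [0.4996, 0.251, 0.2017]
eef_rot: [-164.8, 90.0, -98.8]
contact_force: [-1.0, -1.7, 2.0]
gripper_width: 0.0155
```

```bash
python3 -c "
from h import *
st()"
```

```text
5.4 [0.4996 0.251  0.2017] A 66.04 tilt [-0.e+00 -2.e-04 -1.e+00] F [-1.   -1.66  1.96] M [-0.569  0.359  0.041] w 0.0155 j [  46.7   10.7  -16.2    0.   -63.  -160.7]
```

>>> {"api": "play_rows", "payload": {"series": [0.001, 0, 0, 0, 0.001, 0, 0, 0, 0.001, 0, 0, 0, 0, 0, 0, 0, 0, 0, 0, 0]}}

```text
time_s: 5.82
tcp_pos: [0.4996, 0.251, 0.1995]
eef_rot: [-64.5, 90.0, 1.5]
contact_force: [-4.2, -2.1, 8.3]
gripper_width: 0.0161
```

>>> {"api": "play_rows", "payload": {"series": [0.001, 0, 0, 0, 0.001, 0, 0, 0, 0, 0, 0, 0, 0, 0, 0, 0, 0, 0, 0, 0]}}

```text
time_s: 6.23
tcp_pos: [0.4997, 0.251, 0.1979]
eef_rot: [-58.9, 90.0, 7.2]
contact_force: [-3.9, -1.5, 11.0]
gripper_width: 0.016
```

```bash
python3 -c "
from h import *
st()"
```

```text
6.23 [0.4997 0.251  0.1979] A 66.06 tilt [ 8.e-04  1.e-04 -1.e+00] F [-3.94 -1.48 11.04] M [-0.904  1.735 -0.064] w 0.016 j [  46.8   10.9  -16.6    0.   -62.5 -160.7]
```

>>> {"api": "play_rows", "payload": {"series": [0.001, 0.0005, -0.0005, 0, 0.001, 0, 0, 0, 0, 0, 0, 0, 0, 0, 0, 0, 0, 0, 0, 0]}}

```text
time_s: 6.65
tcp_pos: [0.4997, 0.251, 0.1964]
eef_rot: [-49.1, 89.9, 17.0]
contact_force: [-3.5, -1.4, 13.0]
gripper_width: 0.0159
```

>>> {"api": "play_rows", "payload": {"series": [0.001, 0, 0, 0, 0.001, 0, 0, 0, 0, 0, 0, 0, 0, 0, 0, 0, 0, 0, 0, 0]}}

```text
time_s: 7.07
tcp_pos: [0.4997, 0.251, 0.1947]
eef_rot: [-48.1, 89.9, 17.9]
contact_force: [-4.3, -2.5, 14.7]
gripper_width: 0.0157
```

```bash
python3 -c "
from h import *
st()"
```

```text
7.07 [0.4997 0.251  0.1947] A 66.08 tilt [ 2.4e-03  8.0e-04 -1.0e+00] F [-4.27 -2.46 14.7 ] M [-1.058  1.797 -0.023] w 0.0157 j [ 4.680e+01  1.100e+01 -1.690e+01  1.000e-01 -6.200e+01 -1.607e+02]
```

>>> {"api": "play_rows", "payload": {"series": [0.001, 0, 0, 0, 0.0005, 0, 0, 0, 0, 0, 0, 0, 0, 0, 0, 0, 0, 0, 0, 0]}}

```text
time_s: 7.48
tcp_pos: [0.4997, 0.251, 0.1945]
eef_rot: [-47.1, 89.8, 19.0]
contact_force: [-9.1, -3.8, 23.6]
gripper_width: 0.0156
```

```bash
python3 -c "
from h import *
st()"
```

```text
7.48 [0.4997 0.251  0.1945] A 66.1 tilt [ 0.0031  0.0011 -1.    ] F [-9.06 -3.81 23.62] M [-1.388  3.314 -0.036] w 0.0156 j [ 4.680e+01  1.090e+01 -1.700e+01  1.000e-01 -6.190e+01 -1.607e+02]
```

>>> {"api": "play_rows", "payload": {"series": [-0.0008, 0, 0, 0, 0, 0, 0, 0, 0, 0, 0, 0, 0, 0, 0, 0, 0, 0, 0, 0]}}

```text
time_s: 7.9
tcp_pos: [0.4997, 0.251, 0.1946]
eef_rot: [-47.1, 89.8, 19.0]
contact_force: [-6.9, -2.9, 17.6]
gripper_width: 0.0159
```

```bash
python3 -c "
from h import *
st()"
```

```text
7.9 [0.4997 0.251  0.1946] A 66.09 tilt [ 2.7e-03  9.0e-04 -1.0e+00] F [-6.91 -2.88 17.64] M [-1.187  2.466 -0.016] w 0.0159 j [ 4.680e+01  1.100e+01 -1.700e+01  1.000e-01 -6.190e+01 -1.607e+02]
```

>>> {"api": "play_rows", "payload": {"series": [0, 0, 0, -0.03, 0, 0, 0, -0.03, 0, 0, 0, -0.03, 0, 0, 0, -0.03, 0, 0, 0, -0.03]}}

```text
time_s: 8.32
tcp_pos: [0.5004, 0.2516, 0.1946]
eef_rot: [-48.3, 89.7, 26.5]
contact_force: [-3.8, -1.3, 15.7]
gripper_width: 0.0156
```

```bash
python3 -c "
from h import *
st()"
```

```text
8.32 [0.5004 0.2516 0.1946] A 74.76 tilt [ 0.004  0.002 -1.   ] F [-3.77 -1.29 15.67] M [-0.576  1.278 -0.11 ] w 0.0156 j [ 4.680e+01  1.100e+01 -1.690e+01  1.000e-01 -6.180e+01 -1.521e+02]
```

>>> {"api": "play_rows", "payload": {"series": [0.0003, 0, 0, -0.03, 0, 0, 0, -0.03, 0, 0, 0, -0.03, 0, 0, 0, -0.03, 0, 0, 0, -0.03]}}

```text
time_s: 8.73
tcp_pos: [0.5003, 0.2518, 0.1946]
eef_rot: [-53.4, 89.7, 30.0]
contact_force: [-4.8, -0.3, 18.1]
gripper_width: 0.0159
```

```bash
python3 -c "
from h import *
st()"
```

```text
8.73 [0.5003 0.2518 0.1946] A 83.36 tilt [ 0.0041  0.0024 -1.    ] F [-4.76 -0.3  18.1 ] M [-0.423  1.836 -0.142] w 0.0159 j [ 4.680e+01  1.100e+01 -1.690e+01  1.000e-01 -6.180e+01 -1.435e+02]
```

>>> {"api": "play_rows", "payload": {"series": [0, 0, 0, -0.03, 0, 0, 0, -0.03, 0, 0, 0, -0.03, 0, 0, 0, -0.03, 0, 0, 0, -0.03]}}

```text
time_s: 9.15
tcp_pos: [0.5003, 0.2517, 0.1946]
eef_rot: [-64.4, 89.7, 27.6]
contact_force: [-4.2, -0.9, 17.4]
gripper_width: 0.0157
```

```bash
python3 -c "
from h import *
st()"
```

```text
9.15 [0.5003 0.2517 0.1946] A 91.95 tilt [ 0.0041  0.0021 -1.    ] F [-4.2  -0.86 17.45] M [-0.673  1.683 -0.076] w 0.0157 j [ 4.680e+01  1.100e+01 -1.690e+01  1.000e-01 -6.180e+01 -1.349e+02]
```

Turned 26° so far. I continue to about 35°, then in small steps.

>>> {"api": "play_rows", "payload": {"series": [0, 0, 0, -0.03, 0, 0, 0, -0.03, 0, 0, 0, -0.03, 0, 0, 0, -0.02, 0, 0, 0, -0.02]}}

```text
time_s: 9.57
tcp_pos: [0.5002, 0.2516, 0.1946]
eef_rot: [-70.6, 89.7, 28.8]
contact_force: [-4.6, -1.0, 18.1]
gripper_width: 0.0158
```

```bash
python3 -c "
from h import *
st()"
```

```text
9.57 [0.5002 0.2516 0.1946] A 99.37 tilt [ 0.0039  0.0021 -1.    ] F [-4.56 -0.97 18.11] M [-0.627  2.028 -0.232] w 0.0158 j [ 4.680e+01  1.100e+01 -1.690e+01  1.000e-01 -6.180e+01 -1.275e+02]
```

>>> {"api": "play_rows", "payload": {"series": [0, 0, 0, -0.012, 0, 0, 0, -0.012, 0, 0, 0, -0.012, 0, 0, 0, -0.012, 0, 0, 0, -0.012]}}

```text
time_s: 9.98
tcp_pos: [0.5002, 0.2517, 0.1946]
eef_rot: [-73.8, 89.7, 29.0]
contact_force: [-5.5, -1.1, 19.7]
gripper_width: 0.0156
```

```bash
python3 -c "
from h import *
st()"
```

```text
9.98 [0.5002 0.2517 0.1946] A 102.78 tilt [ 0.0039  0.0022 -1.    ] F [-5.51 -1.09 19.69] M [-0.566  1.968 -0.162] w 0.0156 j [ 4.680e+01  1.100e+01 -1.690e+01  1.000e-01 -6.180e+01 -1.241e+02]
```

```bash
cat > q.py <<'E'
from h import *
s=st();print("t6",s["joint_torque"][5].round(3),"turned",(A_of(s)[0]-66.05).round(2))
E
python3 q.py
```

```text
9.98 [0.5002 0.2517 0.1946] A 102.78 tilt [ 0.0039  0.0022 -1.    ] F [-5.51 -1.09 19.69] M [-0.566  1.968 -0.162] w 0.0156 j [ 4.680e+01  1.100e+01 -1.690e+01  1.000e-01 -6.180e+01 -1.241e+02]
t6 -0.058 turned 36.73
```

>>> {"api": "play_rows", "payload": {"series": [0, 0, 0, -0.01, 0, 0, 0, -0.01, 0, 0, 0, -0.01, 0, 0, 0, -0.01, 0, 0, 0, -0.01]}}

```text
time_s: 10.4
tcp_pos: [0.5003, 0.2516, 0.1946]
eef_rot: [-77.8, 89.7, 27.8]
contact_force: [-4.2, -1.7, 17.9]
gripper_width: 0.0156
```

```bash
python3 q.py
```

```text
10.4 [0.5003 0.2516 0.1946] A 105.64 tilt [ 0.0039  0.0021 -1.    ] F [-4.16 -1.74 17.86] M [-0.596  1.904 -0.169] w 0.0156 j [ 4.680e+01  1.100e+01 -1.690e+01  1.000e-01 -6.180e+01 -1.212e+02]
t6 -0.028 turned 39.59
```

>>> {"api": "play_rows", "payload": {"series": [-0.0001, 0, 0, -0.01, 0, 0, 0, -0.01, 0, 0, 0, -0.01, 0, 0, 0, -0.01, 0, 0, 0, -0.01]}}

```text
time_s: 10.82
tcp_pos: [0.5002, 0.2516, 0.1945]
eef_rot: [-81.0, 89.8, 27.5]
contact_force: [-5.0, -1.3, 16.9]
gripper_width: 0.0154
```

```bash
python3 q.py
```

```text
10.82 [0.5002 0.2516 0.1945] A 108.51 tilt [ 0.0038  0.002  -1.    ] F [-4.98 -1.31 16.93] M [-0.608  1.767 -0.159] w 0.0154 j [ 4.680e+01  1.100e+01 -1.690e+01  1.000e-01 -6.180e+01 -1.183e+02]
t6 -0.019 turned 42.46
```

>>> {"api": "play_rows", "payload": {"series": [0, 0, 0, -0.01, 0, 0, 0, -0.01, 0, 0, 0, -0.01, 0, 0, 0, -0.01, 0, 0, 0, -0.01]}}

```text
time_s: 11.23
tcp_pos: [0.5002, 0.2516, 0.1946]
eef_rot: [-84.5, 89.8, 26.9]
contact_force: [-4.1, -2.6, 17.9]
gripper_width: 0.0155
```

```bash
python3 q.py
```

```text
11.23 [0.5002 0.2516 0.1946] A 111.37 tilt [ 0.0038  0.0019 -1.    ] F [-4.13 -2.57 17.92] M [-0.685  1.759 -0.171] w 0.0155 j [ 4.680e+01  1.100e+01 -1.690e+01  1.000e-01 -6.190e+01 -1.155e+02]
t6 -0.02 turned 45.32
```

>>> {"api": "play_rows", "payload": {"series": [0, 0, 0, -0.01, 0, 0, 0, -0.01, 0, 0, 0, -0.01, 0, 0, 0, -0.01, 0, 0, 0, -0.01]}}

```text
time_s: 11.65
tcp_pos: [0.5003, 0.2515, 0.1946]
eef_rot: [-88.9, 89.8, 25.3]
contact_force: [-4.1, -1.7, 16.7]
gripper_width: 0.016
```

```bash
python3 q.py
```

```text
11.65 [0.5003 0.2515 0.1946] A 114.24 tilt [ 0.0039  0.0018 -1.    ] F [-4.07 -1.72 16.74] M [-0.82   1.745 -0.163] w 0.016 j [ 4.680e+01  1.100e+01 -1.690e+01  1.000e-01 -6.190e+01 -1.126e+02]
t6 -0.04 turned 48.19
```

>>> {"api": "play_rows", "payload": {"series": [0, 0, 0, -0.01, 0, 0, 0, -0.01, 0, 0, 0, -0.01, 0, 0, 0, -0.01, 0, 0, 0, -0.01]}}

```text
time_s: 12.07
tcp_pos: [0.5003, 0.2515, 0.1946]
eef_rot: [-91.4, 89.8, 25.7]
contact_force: [-4.4, -1.4, 17.4]
gripper_width: 0.0156
```

```bash
python3 q.py
```

```text
12.07 [0.5003 0.2515 0.1946] A 117.1 tilt [ 0.0039  0.0019 -1.    ] F [-4.38 -1.45 17.4 ] M [-0.703  1.67  -0.128] w 0.0156 j [ 4.680e+01  1.100e+01 -1.690e+01  1.000e-01 -6.180e+01 -1.097e+02]
t6 -0.032 turned 51.05
```

>>> {"api": "play_rows", "payload": {"series": [0, 0, 0, -0.01, 0, 0, 0, -0.01, 0, 0, 0, -0.01, 0, 0, 0, -0.01, 0, 0, 0, -0.01]}}

```text
time_s: 12.48
tcp_pos: [0.5002, 0.2515, 0.1946]
eef_rot: [-93.6, 89.8, 26.3]
contact_force: [-4.0, -1.3, 17.5]
gripper_width: 0.0159
```

```bash
python3 q.py
```

```text
12.48 [0.5002 0.2515 0.1946] A 119.96 tilt [ 0.0038  0.0019 -1.    ] F [-4.01 -1.34 17.49] M [-0.735  1.774 -0.184] w 0.0159 j [ 4.680e+01  1.100e+01 -1.690e+01  1.000e-01 -6.190e+01 -1.069e+02]
t6 0.001 turned 53.91
```

>>> {"api": "play_rows", "payload": {"series": [0, 0, 0, -0.01, 0, 0, 0, -0.01, 0, 0, 0, -0.01, 0, 0, 0, -0.01, 0, 0, 0, -0.01]}}

```text
time_s: 12.9
tcp_pos: [0.5002, 0.2515, 0.1946]
eef_rot: [-96.5, 89.8, 26.4]
contact_force: [-4.8, -1.5, 17.9]
gripper_width: 0.0157
```

```bash
python3 q.py
```

```text
12.9 [0.5002 0.2515 0.1946] A 122.82 tilt [ 0.0037  0.0019 -1.    ] F [-4.77 -1.53 17.9 ] M [-0.741  1.848 -0.195] w 0.0157 j [ 4.68e+01  1.10e+01 -1.69e+01  1.00e-01 -6.19e+01 -1.04e+02]
t6 -0.01 turned 56.77
```

>>> {"api": "play_rows", "payload": {"series": [0, 0, 0, -0.01, 0, 0, 0, -0.01, 0, 0, 0, -0.01, 0, 0, 0, -0.01, 0, 0, 0, -0.01]}}

```text
time_s: 13.32
tcp_pos: [0.5002, 0.2514, 0.1946]
eef_rot: [-100.1, 89.8, 25.6]
contact_force: [-5.5, -1.5, 18.0]
gripper_width: 0.016
```

```bash
python3 q.py
```

```text
13.32 [0.5002 0.2514 0.1946] A 125.69 tilt [ 0.0037  0.0018 -1.    ] F [-5.51 -1.55 17.95] M [-0.802  1.849 -0.14 ] w 0.016 j [ 4.680e+01  1.100e+01 -1.690e+01  1.000e-01 -6.190e+01 -1.011e+02]
t6 -0.027 turned 59.64
```

>>> {"api": "play_rows", "payload": {"series": [0, 0, 0, -0.01, 0, 0, 0, -0.01, 0, 0, 0, -0.01, 0, 0, 0, -0.01, 0, 0, 0, -0.01]}}

```text
time_s: 13.73
tcp_pos: [0.5002, 0.2515, 0.1946]
eef_rot: [-103.5, 89.8, 25.0]
contact_force: [-5.3, -1.3, 17.0]
gripper_width: 0.0158
```

```bash
python3 q.py
```

```text
13.73 [0.5002 0.2515 0.1946] A 128.56 tilt [ 0.0038  0.0018 -1.    ] F [-5.32 -1.27 17.02] M [-0.761  1.689 -0.23 ] w 0.0158 j [ 46.8  11.  -16.9   0.1 -61.9 -98.3]
t6 -0.034 turned 62.51
```

>>> {"api": "play_rows", "payload": {"series": [0, 0, 0, -0.01, 0, 0, 0, -0.01, 0, 0, 0, -0.01, 0, 0, 0, -0.01, 0, 0, 0, -0.01]}}

```text
time_s: 14.15
tcp_pos: [0.5003, 0.2515, 0.1946]
eef_rot: [-106.1, 89.8, 25.4]
contact_force: [-4.1, -1.9, 17.8]
gripper_width: 0.0155
```

```bash
python3 q.py
```

```text
14.15 [0.5003 0.2515 0.1946] A 131.42 tilt [ 0.0038  0.0018 -1.    ] F [-4.12 -1.94 17.78] M [-0.759  1.762 -0.206] w 0.0155 j [ 46.8  11.  -16.9   0.1 -61.9 -95.4]
t6 -0.015 turned 65.37
```

>>> {"api": "play_rows", "payload": {"series": [0, 0, 0, -0.01, 0, 0, 0, -0.01, 0, 0, 0, -0.01, 0, 0, 0, -0.01, 0, 0, 0, -0.01]}}

```text
time_s: 14.57
tcp_pos: [0.5002, 0.2514, 0.1946]
eef_rot: [-109.7, 89.8, 24.6]
contact_force: [-4.6, -2.0, 17.4]
gripper_width: 0.016
```

```bash
python3 q.py; python3 - <<'E'
from plant import capture
import cv2
cv2.imwrite("pics/w3.png",capture("wrist")["img"])
E
```

```text
14.57 [0.5002 0.2514 0.1946] A 134.28 tilt [ 0.0037  0.0017 -1.    ] F [-4.56 -1.99 17.44] M [-0.843  1.851 -0.229] w 0.016 j [ 46.8  11.  -16.9   0.1 -61.9 -92.5]
t6 -0.016 turned 68.23
```

View pics/w3.png

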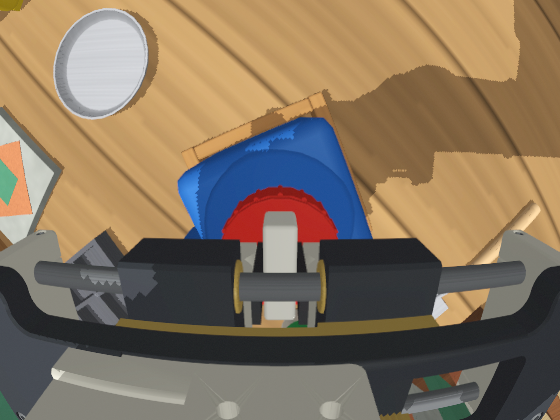

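The bar at (280,250) is turning with the fingers while the jug stays put. I keep turning in small steps.

>>> {"api": "play_rows", "payload": {"series": [0, 0, 0, -0.01, 0, 0, 0, -0.01, 0, 0, 0, -0.01, 0, 0, 0, -0.01, 0, 0, 0, -0.01]}}

```text
time_s: 15.03
tcp_pos: [0.5002, 0.2514, 0.1946]
eef_rot: [-113.5, 89.8, 23.6]
contact_force: [-4.2, -2.6, 17.7]
gripper_width: 0.0159
```

```bash
python3 q.py
```

```text
15.03 [0.5002 0.2514 0.1946] A 137.15 tilt [ 0.0038  0.0016 -1.    ] F [-4.18 -2.61 17.73] M [-0.958  1.816 -0.142] w 0.0159 j [ 46.8  11.  -16.9   0.1 -61.9 -89.7]
t6 -0.036 turned 71.1
```

>>> {"api": "play_rows", "payload": {"series": [0, 0, 0, -0.01, 0, 0, 0, -0.01, 0, 0, 0, -0.01, 0, 0, 0, -0.01, 0, 0, 0, -0.01]}}

```text
time_s: 15.45
tcp_pos: [0.5003, 0.2514, 0.1946]
eef_rot: [-116.4, 89.8, 23.6]
contact_force: [-3.5, -2.2, 17.7]
gripper_width: 0.0155
```

```bash
python3 q.py
```

```text
15.45 [0.5003 0.2514 0.1946] A 140.02 tilt [ 0.0038  0.0017 -1.    ] F [-3.54 -2.18 17.67] M [-0.901  1.661 -0.161] w 0.0155 j [ 46.8  11.  -16.9   0.1 -61.9 -86.8]
t6 -0.035 turned 73.97
```

>>> {"api": "play_rows", "payload": {"series": [0, 0, 0, -0.008, 0, 0, 0, -0.008, 0, 0, 0, -0.008, 0, 0, 0, -0.008, 0, 0, 0, -0.008]}}

```text
time_s: 15.87
tcp_pos: [0.5003, 0.2514, 0.1945]
eef_rot: [-119.4, 89.8, 22.9]
contact_force: [-3.8, -1.7, 17.8]
gripper_width: 0.0158
```

```bash
python3 q.py
```

```text
15.87 [0.5003 0.2514 0.1945] A 142.3 tilt [ 0.0038  0.0016 -1.    ] F [-3.77 -1.73 17.76] M [-0.888  1.74  -0.181] w 0.0158 j [ 46.8  11.  -16.9   0.1 -61.9 -84.5]
t6 0.03 turned 76.25
```

>>> {"api": "play_rows", "payload": {"series": [0, 0, 0, -0.008, 0, 0, 0, -0.008, 0, 0, 0, -0.008, 0, 0, 0, -0.008, 0, 0, 0, -0.008]}}

```text
time_s: 16.28
tcp_pos: [0.5002, 0.2513, 0.1946]
eef_rot: [-121.3, 89.8, 23.3]
contact_force: [-3.6, -2.6, 17.2]
gripper_width: 0.0161
```

```bash
python3 q.py
```

```text
16.28 [0.5002 0.2513 0.1946] A 144.59 tilt [ 0.0038  0.0016 -1.    ] F [-3.59 -2.62 17.24] M [-0.904  1.75  -0.232] w 0.0161 j [ 46.8  11.  -16.9   0.1 -61.9 -82.2]
t6 0.04 turned 78.54
```

>>> {"api": "play_rows", "payload": {"series": [0, 0, 0, -0.006, 0, 0, 0, -0.006, 0, 0, 0, -0.006, 0, 0, 0, -0.006, 0, 0, 0, 0]}}

```text
time_s: 16.7
tcp_pos: [0.5002, 0.2514, 0.1946]
eef_rot: [-121.0, 89.8, 25.0]
contact_force: [-5.6, -2.3, 18.4]
gripper_width: 0.0157
```

```bash
python3 q.py
```

```text
16.7 [0.5002 0.2514 0.1946] A 145.95 tilt [ 0.0037  0.0017 -1.    ] F [-5.61 -2.32 18.44] M [-0.872  1.913 -0.354] w 0.0157 j [ 46.8  11.  -16.9   0.1 -61.9 -80.9]
t6 0.446 turned 79.9
```

Joint-6 torque jumped from about 0.03 to 0.45 N m and Mz from about -0.18 to -0.35, so that is the stop at about 80°. I relax the twist a hair, then ease the push.

>>> {"api": "play_rows", "payload": {"series": [0, 0, 0, 0.01, -0.001, 0, 0, 0, -0.001, 0, 0, 0, -0.001, 0, 0, 0, -0.001, 0, 0, 0]}}

```text
time_s: 17.12
tcp_pos: [0.5001, 0.2513, 0.1972]
eef_rot: [-121.6, 89.8, 23.7]
contact_force: [1.5, -1.2, 6.7]
gripper_width: 0.0158
```

```bash
python3 q.py
```

```text
17.12 [0.5001 0.2513 0.1972] A 145.36 tilt [ 0.0029  0.0013 -1.    ] F [ 1.46 -1.2   6.73] M [-0.533 -0.056 -0.048] w 0.0158 j [ 46.8  10.9 -16.7   0.1 -62.3 -81.5]
t6 0.074 turned 79.31
```

>>> {"api": "play_rows", "payload": {"series": [-0.001, 0, 0, 0, -0.001, 0, 0, 0, -0.001, 0, 0, 0, -0.001, 0, 0, 0, 0, 0, 0, 0]}}

```text
time_s: 17.53
tcp_pos: [0.5, 0.2513, 0.2007]
eef_rot: [-121.4, 89.9, 23.9]
contact_force: [2.2, -1.0, 7.4]
gripper_width: 0.0155
```

```bash
python3 q.py
```

```text
17.53 [0.5    0.2513 0.2007] A 145.35 tilt [ 0.0023  0.001  -1.    ] F [ 2.16 -0.97  7.38] M [-0.472 -0.799 -0.06 ] w 0.0155 j [ 46.8  10.7 -16.4   0.1 -62.7 -81.4]
t6 0.086 turned 79.3
```

>>> {"api": "play_rows", "payload": {"series": [-0.001, 0, 0, 0, -0.001, 0, 0, 0, -0.001, 0, 0, 0, -0.001, 0, 0, 0, 0, 0, 0, 0]}}

```text
time_s: 17.95
tcp_pos: [0.4997, 0.2513, 0.204]
eef_rot: [-120.0, 89.9, 25.4]
contact_force: [4.9, -0.4, 3.2]
gripper_width: 0.0157
```

```bash
python3 q.py
```

```text
17.95 [0.4997 0.2513 0.204 ] A 145.34 tilt [ 1.3e-03  6.0e-04 -1.0e+00] F [ 4.86 -0.44  3.25] M [-0.239 -1.905 -0.113] w 0.0157 j [ 46.8  10.6 -16.1   0.  -63.2 -81.4]
t6 0.106 turned 79.29
```

>>> {"api": "play_rows", "payload": {"series": [-0.001, 0, 0, 0, -0.001, 0, 0, 0, -0.001, 0, 0, 0, -0.001, 0, 0, 0, 0, 0, 0, 0]}}

```text
time_s: 18.37
tcp_pos: [0.4993, 0.2508, 0.2069]
eef_rot: [115.1, 90.0, -99.6]
contact_force: [5.9, -1.4, -1.1]
gripper_width: 0.0155
```

```bash
python3 q.py
```

```text
18.37 [0.4993 0.2508 0.2069] A 145.31 tilt [-1.e-04 -4.e-04 -1.e+00] F [ 5.9  -1.44 -1.14] M [-0.477 -2.476 -0.121] w 0.0155 j [ 46.8  10.5 -15.8   0.  -63.7 -81.5]
t6 0.149 turned 79.26
```

The cap is free vertically (Fz about -1 N), with 6 N of side load in +x. I shift 1 mm towards +x and keep lifting.

>>> {"api": "play_rows", "payload": {"series": [0, -0.0006, -0.0008, 0, -0.002, 0, 0, 0, -0.002, 0, 0, 0, -0.002, 0, 0, 0, 0, 0, 0, 0]}}

```text
time_s: 18.78
tcp_pos: [0.4994, 0.251, 0.2138]
eef_rot: [32.7, 89.9, 178.1]
contact_force: [0.7, -0.6, -0.7]
gripper_width: 0.0161
```

```bash
python3 q.py
```

```text
18.78 [0.4994 0.251  0.2138] A 145.34 tilt [-0.001  0.    -1.   ] F [ 0.69 -0.62 -0.74] M [ 0.08   0.064 -0.023] w 0.0161 j [ 46.7  10.2 -15.2  -0.  -64.6 -81.4]
t6 -0.007 turned 79.29
```

>>> {"api": "play_rows", "payload": {"series": [-0.008, 0, 0, 0, -0.014, 0, 0, 0, -0.016, 0, 0, 0, -0.016, 0, 0, 0, -0.012, 0, 0, 0]}}

```text
time_s: 19.2
tcp_pos: [0.4998, 0.2511, 0.2816]
eef_rot: [-90.2, 89.9, 55.1]
contact_force: [-0.6, 0.4, -1.1]
gripper_width: 0.0155
```

```bash
python3 q.py; python3 - <<'E'
from h import *
from plant import capture
c=capture("scene");cv2.imwrite("pics/s4.png",cv2.resize(c["img"][80:270,220:430],None,fx=3.5,fy=3.5))
c=capture("wrist");cv2.imwrite("pics/w4.png",c["img"]);np.savez("wrist4.npz",**c)
s=st();plan(s["tcp_pos"],A_of(s)[0],[((.538,.001,.20),180)],spd=.025)
E
```

```text
19.2 [0.4998 0.2511 0.2816] A 145.35 tilt [ 6.e-04  9.e-04 -1.e+00] F [-0.58  0.43 -1.08] M [ 0.068 -0.021  0.043] w 0.0155 j [ 46.7   7.8  -9.1  -0.  -73.  -81.4]
t6 -0.002 turned 79.3
19.3 [0.5005 0.2516 0.2825] A 145.36 tilt [ 0.003   0.0027 -1.    ] F [-0.02 -0.52 -0.34] M [ 0.027 -0.033  0.003] w 0.0158 j [ 46.7   7.8  -9.1   0.  -72.9 -81.4]
[0.0075, 0.0168, -0.0158, -0.055, 0.0075, 0.0176, -0.0148, -0.055, 0.0075, 0.0184, -0.0138, -0.055, 0.0075, 0.0192, -0.0128, -0.055, 0.0075, 0.0198, -0.0117, -0.055]
[0.0075, 0.0205, -0.0106, -0.055, 0.0075, 0.021, -0.0095, -0.055, 0.0075, 0.0215, -0.0083, -0.055, 0.0075, 0.0219, -0.0071, -0.055, 0.0075, 0.0223, -0.0059, -0.055]
[0.0075, 0.0226, -0.0047, -0.055, 0.0, 0.0, 0.0, 0.0, 0.0, 0.0, 0.0, 0.0, 0.0, 0.0, 0.0, 0.0, 0.0, 0.0, 0.0, 0.0]
```

View pics/s4.png

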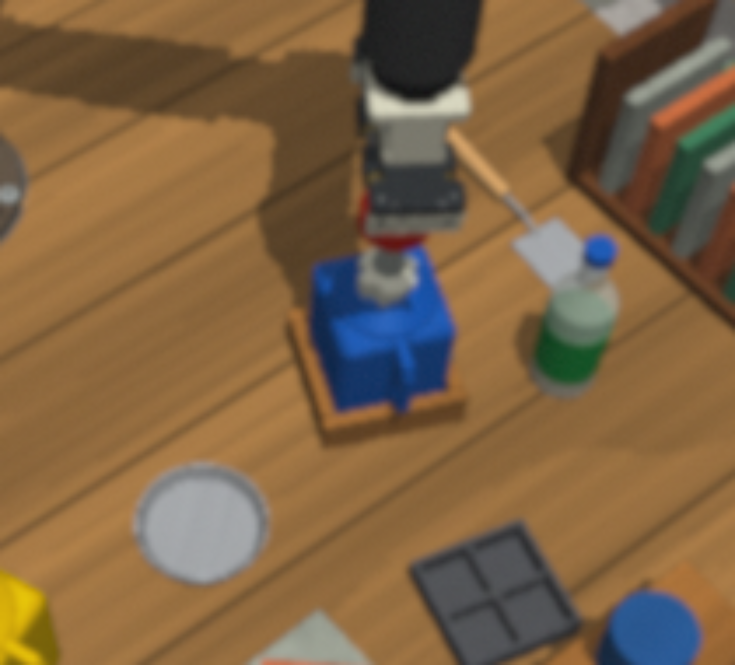

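View pics/w4.png

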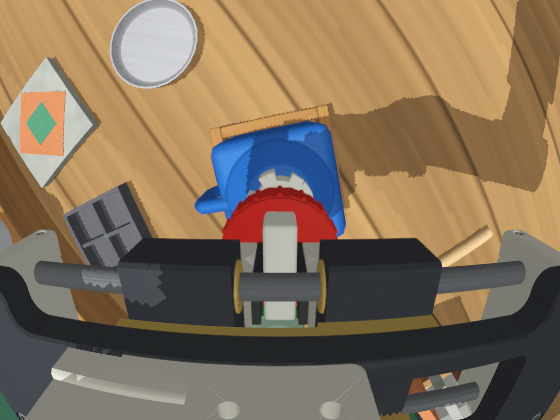

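The scene view shows the bare neck at (388,272) and the cap hanging in the gripper. The wrist view has the dish at about (154,43).

>>> {"api": "play_rows", "payload": {"series": [0.005, 0.017, -0.016, -0.055, 0.005, 0.018, -0.015, -0.055, 0.005, 0.018, -0.014, -0.055, 0.007, 0.019, -0.013, -0.055, 0.007, 0.02, -0.012, -0.055]}}

```text
time_s: 19.72
tcp_pos: [0.5173, 0.1355, 0.2499]
eef_rot: [13.6, 89.9, 174.8]
contact_force: [1.1, 0.5, -1.0]
gripper_width: 0.0159
```

>>> {"api": "play_rows", "payload": {"series": [0.008, 0.02, -0.011, -0.055, 0.008, 0.021, -0.01, -0.055, 0.008, 0.021, -0.008, -0.055, 0.008, 0.022, -0.007, -0.055, 0.008, 0.022, -0.006, -0.055]}}

```text
time_s: 20.13
tcp_pos: [0.5351, 0.0223, 0.2097]
eef_rot: [-5.3, 89.9, 171.7]
contact_force: [-0.3, -0.2, 0.0]
gripper_width: 0.0159
```

```bash
python3 - <<'E'
from h import *
c=dict(np.load("wrist4.npz"));im=c["img"]
hs=cv2.cvtColor(im,cv2.COLOR_BGR2HSV);m=((hs[...,1]<60)&(hs[...,2]>80)).astype(np.uint8);m[100:]=0;m[:,:100]=0;m[:,210:]=0
k=max(cv2.findContours(m,0,1)[0],key=cv2.contourArea)[:,0];print(k.min(0),k.max(0))
W=np.array([fonz(c,p,.02)[:2] for p in k if p[1]>2]);print(cv2.fitEllipse(W.astype(np.float32)),cv2.minEnclosingCircle(W.astype(np.float32)))
s=st();plan(s["tcp_pos"],A_of(s)[0],[((.538,.001,.12),180)],spd=.025)
E
```

```text
[110   0] [197  88]
((0.5390051007270813, 0.00039801280945539474), (0.1303441822528839, 0.13067391514778137), 93.3370132446289) ((0.5389803051948547, 0.00017795839812606573), 0.06612930446863174)
20.13 [0.5351 0.0223 0.2097] A 177.01 tilt [-1.1e-03  2.0e-04 -1.0e+00] F [-0.28 -0.23  0.03] M [0.091 0.047 0.021] w 0.0159 j [ 23.3   8.2 -18.3  -0.  -63.6 -26.3]
[0.0224, 0.0053, -0.001, -0.0131, 0.0224, 0.0053, -0.0009, -0.0131, 0.0224, 0.0053, -0.0009, -0.0131, 0.0224, 0.0053, -0.0008, -0.0131, 0.0, 0.0, 0.0, 0.0]
```

Wrist view puts the dish centre at (0.539, 0.0005), agreeing with the earlier estimates.

>>> {"api": "play_rows", "payload": {"series": [0.022, 0.0055, -0.001, -0.01, 0.022, 0.0055, -0.001, -0.01, 0.022, 0.0055, -0.001, -0.01, 0.022, 0.0055, -0.001, -0.01, 0.01, 0, 0, 0]}}

```text
time_s: 20.55
tcp_pos: [0.5367, 0.0002, 0.1095]
eef_rot: [9.7, 89.7, -171.2]
contact_force: [-0.6, 0.3, -1.3]
gripper_width: 0.0161
```

>>> {"api": "play_rows", "payload": {"series": [0.02, 0, 0, 0, 0.016, 0, 0, 0, 0.01, 0, 0, 0, 0, 0, 0, 0, 0, 0, 0, 0]}}

```text
time_s: 20.97
tcp_pos: [0.5389, 0.0014, 0.0667]
eef_rot: [32.3, 90.0, -148.6]
contact_force: [0.5, -0.7, 0.1]
gripper_width: 0.0161
```

```bash
python3 q.py; python3 - <<'E'
from h import *
from plant import capture
c=capture("scene");cv2.imwrite("pics/s5.png",cv2.resize(c["img"][100:290,180:390],None,fx=3.5,fy=3.5))
c=capture("wrist");cv2.imwrite("pics/w5.png",c["img"])
E
```

```text
20.97 [0.5389 0.0014 0.0667] A 179.16 tilt [-7.e-04 -4.e-04 -1.e+00] F [ 0.52 -0.67  0.07] M [0.058 0.007 0.024] w 0.0161 j [ 21.   17.1 -28.1   0.  -44.8 -21.9]
t6 -0.009 turned 113.11
```

View pics/s5.png

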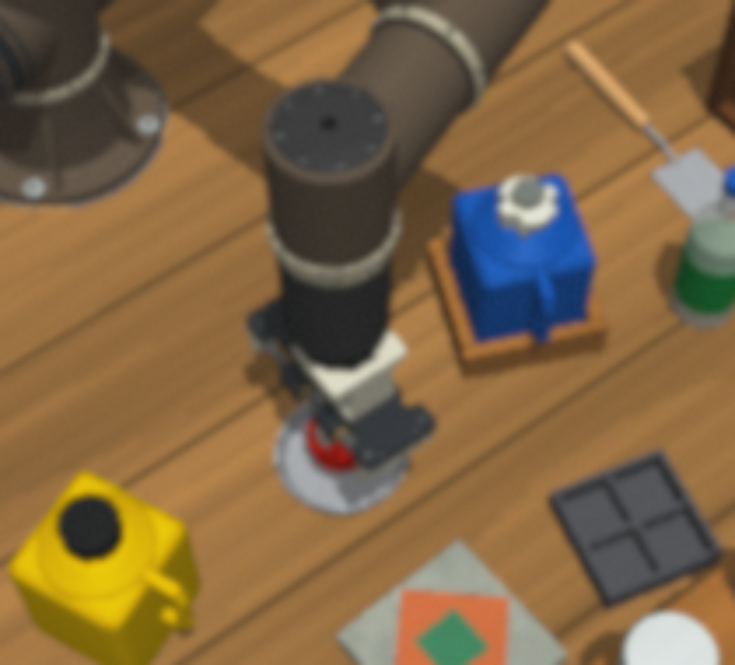

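View pics/w5.png

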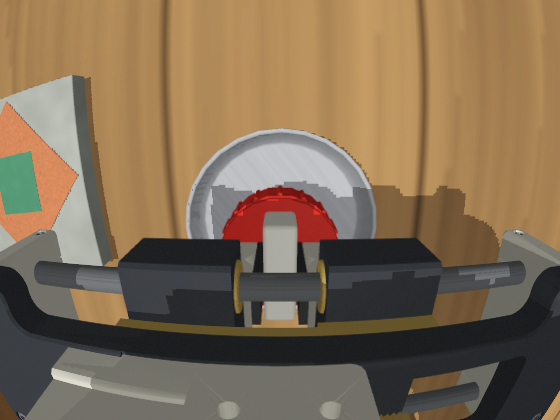

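The wrist view shows the cap centred over the dish (column 281 for both), and the scene view confirms it. I lower it.

>>> {"api": "play_rows", "payload": {"series": [0.009, 0, 0, 0, 0.009, 0, 0, 0, 0.006, 0, 0, 0, 0.004, 0, 0, 0, 0.002, 0, 0, 0]}}

```text
time_s: 21.48
tcp_pos: [0.5384, 0.0011, 0.0357]
eef_rot: [18.9, 89.9, -161.9]
contact_force: [0.1, -1.1, -1.3]
gripper_width: 0.0158
```

>>> {"api": "play_rows", "payload": {"series": [0.001, 0, 0, 0, 0.001, 0, 0, 0, 0.0005, 0, 0, 0, 0.0005, 0, 0, 0, 0, 0, 0, 0]}}

```text
time_s: 21.9
tcp_pos: [0.539, 0.0013, 0.0338]
eef_rot: [-160.9, 90.0, 18.2]
contact_force: [-0.6, 0.4, -1.7]
gripper_width: 0.0156
```

```bash
python3 q.py
```

```text
21.9 [0.539  0.0013 0.0338] A 179.14 tilt [ 3.e-04  1.e-04 -1.e+00] F [-0.6   0.45 -1.65] M [ 0.045  0.125 -0.053] w 0.0156 j [ 21.   19.8 -29.9   0.  -40.4 -21.8]
t6 0.0 turned 113.09
```

>>> {"api": "play_rows", "payload": {"series": [0.0005, 0, 0, 0, 0.0005, 0, 0, 0, 0, 0, 0, 0, 0, 0, 0, 0, 0, 0, 0, 0]}}

```text
time_s: 22.32
tcp_pos: [0.5391, 0.0013, 0.0336]
eef_rot: [-173.8, 90.0, 5.3]
contact_force: [-2.2, 1.4, 7.7]
gripper_width: 0.0158
```

```bash
python3 q.py
```

```text
22.32 [0.5391 0.0013 0.0336] A 179.16 tilt [ 7.e-04  1.e-04 -1.e+00] F [-2.24  1.39  7.72] M [ 2.170e-01  1.283e+00 -1.000e-03] w 0.0158 j [ 21.   19.8 -29.9   0.  -40.3 -21.8]
t6 0.012 turned 113.11
```

Contact at 7.7 N. I ease off 0.5 mm and open gradually.

>>> {"api": "play_rows", "payload": {"series": [-0.0005, 0, 0, 0, 0, 0, 0, 0, 0, 0, 0, 0, 0, 0, 0, 0, 0, 0, 0, 0]}}

```text
time_s: 22.73
tcp_pos: [0.5392, 0.0013, 0.0336]
eef_rot: [-172.9, 90.0, 6.2]
contact_force: [-2.0, 0.3, 5.8]
gripper_width: 0.0159
```

>>> {"api": "play_rows", "payload": {"series": [0, 0, 0, 0, 0, 0, 0, 0, 0, 0, 0, 0, 0, 0, 0, 0, 0, 0, 0, 0], "jaw": 50}}

```text
time_s: 23.15
tcp_pos: [0.5389, 0.0012, 0.033]
eef_rot: [10.7, 90.0, -170.1]
contact_force: [-0.5, -0.3, -0.7]
gripper_width: 0.0418
```

```bash
python3 q.py;python3 - <<'E'
from plant import capture
import cv2
cv2.imwrite("pics/w6.png",capture("wrist")["img"])
E
```

```text
23.15 [0.5389 0.0012 0.033 ] A 179.14 tilt [-2.e-04 -0.e+00 -1.e+00] F [-0.45 -0.3  -0.66] M [-0.019  0.141 -0.02 ] w 0.0418 j [ 21.   19.8 -29.9  -0.  -40.3 -21.8]
t6 0.0 turned 113.09
```

View pics/w6.png

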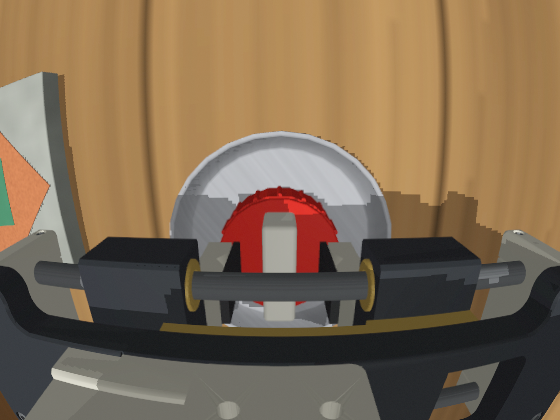

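The cap stands free in the dish with the fingers clear of the bar at (280,265). I retreat upward.

>>> {"api": "play_rows", "payload": {"series": [-0.005, 0, 0, 0, -0.01, 0, 0, 0, -0.02, 0, 0, 0, -0.03, 0, 0, 0, -0.03, 0, 0, 0]}}

```text
time_s: 23.62
tcp_pos: [0.5384, 0.001, 0.1296]
eef_rot: [26.3, 89.9, -154.5]
contact_force: [0.7, 0.6, -0.1]
gripper_width: 0.0438
```

>>> {"api": "play_rows", "payload": {"series": [-0.035, 0, 0, 0, -0.035, 0, 0, 0, -0.035, 0, 0, 0, -0.02, 0, 0, 0, 0, 0, 0, 0]}}

```text
time_s: 24.03
tcp_pos: [0.5412, 0.0014, 0.2599]
eef_rot: [-168.5, 89.4, 10.7]
contact_force: [0.6, 0.3, 0.9]
gripper_width: 0.044
```

>>> {"api": "play_rows", "payload": {"series": [0, 0, 0, 0, 0, 0, 0, 0, 0, 0, 0, 0, 0, 0, 0, 0, 0, 0, 0, 0]}}

```text
time_s: 24.45
tcp_pos: [0.5385, 0.0011, 0.2523]
eef_rot: [20.4, 89.9, -160.4]
contact_force: [-0.5, -0.7, 0.8]
gripper_width: 0.0438
```

```bash
python3 q.py; python3 - <<'E'
from h import *
from plant import capture
c=capture("scene");cv2.imwrite("pics/s7.png",c["img"]);c0=np.load("scene0.npz")["img"]
c=capture("wrist");cv2.imwrite("pics/w7.png",c["img"])
E
```

```text
24.45 [0.5385 0.0011 0.2523] A 179.14 tilt [-1.7e-03 -6.0e-04 -1.0e+00] F [-0.51 -0.74  0.8 ] M [-0.016  0.089  0.045] w 0.0438 j [ 21.    6.8 -14.2  -0.  -69.1 -21.8]
t6 -0.0 turned 113.09
```

View pics/s7.png

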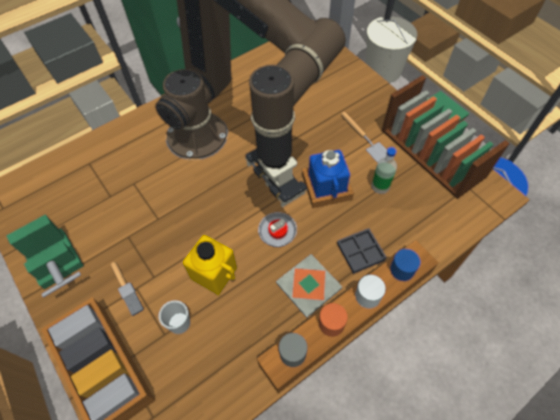

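View pics/w7.png

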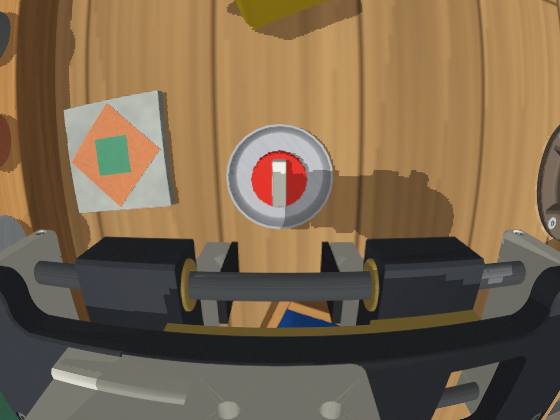

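The wrist view shows the cap upright in the middle of the dish at (279,180). In the scene view the dish is still at (278,230) and the other things look unmoved. I hand in.

```bash
python3 -c "
from plant import close_job
print(close_job())"
```

```text
the job is handed in; nothing more can be done
None
```

The blue jug is open and its red cap stands grip bar up in the centre of the steel dish, released. I handed the job in at about 24.5 s.

- **Push:** the steady push while turning was about 16 to 20 N. It touched 23.6 N briefly when the cap met its hard stop, and I eased off before turning.
- **Turn:** I felt the stop at about 80° anticlockwise, where the joint-6 torque rose from about 0.03 to 0.45 N m. I relaxed the twist slightly, then eased the push.
- **Lift-off:** the cap came free, with about 6 N of side load at first, which a 1 mm shift removed.
- **Placing:** set down with up to about 8 N of contact force, then eased off before opening the fingers.

**Last checks:** the final pictures show the cap centred in the dish, and the dish, yellow jug and other items look where they were. I compared them by eye and did not measure them. The gripper is 0.25 m above the bench, touching nothing. The estimates of the dish position from different cameras differed by up to 4 mm, well within the room in the dish. No check failed.

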